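Unlock a filter wheel and index it the shorter way

TASK

The inspection lamp's filter wheel is still locked: lift the black grip on the post to the right of the wheel until its pawl catches the first notch above where it rests (not the second), and let go so that it hangs there by itself. Then turn the wheel by the bar grip at its centre, the shorter way round, until its one large window points at the tall lens barrel on the rim of the sloping panel (not at the low blank cap). Leave grip and window so, and do not push the small things on the bench about.

Things in the scene. Friction and masses are not known exactly. Their poses are not given: they have to be found in the camera images.
- console: fixed lamp console: base plate 8 mm thick (x -90..90, y -180..100 mm), white wedge case whose face slopes down toward the robot at 35 degrees. Origin on the bench under the wheel centre; x ahead (up-slope), y left, z up. Wheel centre on the face: (0, 0, 75 mm); wheel axis: (-0.574, 0, 0.819); up-slope along the face: (0.819, 0, 0.574). The lock post stands at (0, -140 mm).
- wheel (a joint): angle (rad) of the filter wheel, a 152 mm disc 14 mm high on the face; it turns endlessly both ways, friction 0.06 N m, stays where left; turns are counted on. 0 = large window straight up-slope; grows counter-clockwise seen looking onto the face (+pi/2 = left, +y). It starts within 0.6 of 0. The lens barrel stands at +2.094 if on the left, -2.094 if on the right.
- wheel_grip (a point): middle of the black bar grip of the wheel: 42 mm long (toward the large window), 14 mm thick, 32 mm high along the wheel axis (top 14 mm farther out than this point). The point lies on the wheel axis 57 mm out from the face; nothing within 65 mm beside it. x = along the bar to the large window, z = outward wheel axis. To turn it, lean the tool like the wheel axis, 35 degrees.
- window (a point): centre of the one large window, a raised steel ring 33 mm across on the wheel, 54 mm from the wheel axis (five other windows are only 15 mm across); its frame is the wheel's
- lens_port_top (a point): top of the tall dark lens barrel (20 mm across, its top 36 mm out from the face) on a small block beside the wheel, 96 mm from the wheel axis, at 4 or 8 o'clock of the face; left or right changes
- blank_port_top (a point): top of the low blank cap (17 mm across, 16 mm out from the face) on a like block on the other side; not the target
- lock (a joint): height (m) of the lock slider: 0 = down, its rubber shoe braking the wheel's rim. It slides straight up; weight 1.7 to 3.5 N, friction 0.3 N. Notches are 24 mm apart: the pawl snaps over the first when raised about 30 mm, and let down the slider rests on it at 0.024; raised beyond 47 mm it nears the second, which is wrong. It cannot be lowered past a caught notch.
- lock_grip (a point): middle of the black grip on top of the lock slider: 16 mm (x) by 34 mm (y) by 30 mm high, axes as the console; 123 mm above the bench when down. The thin bar to the brake shoe leaves toward the wheel (+y) below the grip, 97 mm above the bench; the rack on the -y side reaches 92 mm.
- usb_stick: black memory stick 17x52x8 mm lying in front of the console; leave it where it is (its origin: middle of its underside)
- fold_key: red folding key 18x78x9 mm lying in front of the console; leave it where it is (its origin: middle of its underside)
- tip_case: pale flat case 30x100x22 mm behind the console; leave it where it is (its origin: middle of its underside)
- loupe: black eye loupe, 43 mm across, 34 mm high, behind the console; leave it where it is (its origin: middle of its underside)
- petri_dish: clear covered dish, 55 mm across, 12 mm high, behind the console; leave it where it is (its origin: middle of its underside)
- bolt_m6_2: M6 screw, 30 mm high, standing on its head on the base plate in front of the lock post; leave it where it is (its origin: middle of its underside)

How it is judged:
On the way, in this order (a step that is already met when the one before it is completed fails the run):
1. the lock slider is up, hanging by its pawl in the first notch, let go (value of joint lock between 0.021 and 0.027 m and contact force between the fingers and lock below 0.3 N), for 0.3 s.
2. the large window points at the lens barrel (((y of lens_port_top in the frame of console above 0 m and value of joint wheel between 1.9744 and 2.2144 rad) or (y of lens_port_top in the frame of console below 0 m and value of joint wheel between -2.2144 and -1.9744 rad))), for 0.2 s.
At the end, for the whole second after the job is handed in: the lock slider hangs in its first notch (21 to 27 mm up) and the large window points at the lens barrel within 0.12 rad (7 degrees), at rest, reached the shorter way (value of joint lock between 0.021 and 0.027 m and ((y of lens_port_top in the frame of console above 0 m and value of joint wheel between 1.9744 and 2.2144 rad) or (y of lens_port_top in the frame of console below 0 m and value of joint wheel between -2.2144 and -1.9744 rad)) and velocity of joint wheel between -0.05 and 0.05 rad/s); the robot touches nothing.
It fails at once if the wheel is turned (window moved over 10 mm) while the lock is still down (value of joint lock below 0.015 m and distance of window from where it was at the start of the episode above 0.01 m).
It fails at once if the lock is raised to the second notch (value of joint lock above 0.047 m).
It fails at once if the wheel is turned the longer way, past the point opposite the lens barrel ((y of lens_port_top in the frame of console above 0 m and value of joint wheel below -1.0472 rad) or (y of lens_port_top in the frame of console below 0 m and value of joint wheel above 1.0472 rad)).
It fails at once if a bystander is pushed over 20 mm away (distance of any of usb_stick, fold_key, tip_case, loupe, petri_dish, bolt_m6_2 from where it was at the start of the episode above 0.02 m).
It also fails if it takes over 67 s, if anything falls off the work surface, if the arm or the gripper's body presses on something with over 40 N, if the wrist force passes 120 N, or if a joint passes its speed limit or range.

ROBOT

A 7-joint arm with a two-finger parallel gripper is mounted at the origin on a cart in front of the work surface, level with it; the furniture and walls round the work are solid. World frame = base frame: x ahead of the robot, y to its left, z up, the work surface at z = 0. Lengths are in m, angles in rad, forces in N, time in s.
With the tool pointing down it reaches from about 0.4 to 0.85 m from the base axis. Payload 4.4 kg.
Tool frame: the origin (TCP) lies on the centre line of the jaws, within the pads' length; the fingertips stand 25 mm ahead of it and the grasp point (between the pads) lies 6 mm ahead of it (r.nose_length is the distance from the TCP to the fingertips, in m); z points along the fingers, y is the line along which they close (so a half turn about z gives the same grasp; the last joint's range is limited). The gripper opens to 94 mm and grips with 3 to 60 N. Pads are 16 mm wide; open, the fingers measure 119 mm over their backs; the gripper's body (75 mm by 177 mm) begins 78 mm behind the grasp point.
Start: joints at [1.054, 0.628, 0.038, 1.517, -0.027, 0.996, -0.02], TCP at [0.283, -0.585, 0.196] pointing down, gripper open.
Joint ranges: [-3.06, 3.06], [-0.37, 2.12], [-1.25, 1.32], [0.18, 2.47], [-1.1, 4.24], [0.23, 1.98], [-2.94, 2.94]. Speed limits (rad/s): [2.57, 2.57, 3.14, 3.14, 3.14, 3.14, 3.14].

INTERFACE

Orientations are given as a unit quaternion [x, y, z, w].
In Python, from workcell import r, vision gives the robot as it stands.
- The arm moves only by the tool move_arm, never from a script. Its argument "deltas" is a list that holds one entry, the list of rows, each a list of 7 numbers: the turn, a rotation vector about the tool's x, y, z in degrees, then the shift along the tool's x, y, z in cm, then the finger opening in cm, from 0 to 9.4. In form: [[[ax, ay, az, x, y, z, claw], ...]]. A call has 1 to 20 rows; each row shifts and turns the commanded pose from where the row before left it, along the tool's axes as they then stand; what a row does not reach is not made up. A row lasts 1/10 s, in which the tool goes at most 50 mm and 8.59 degrees, less where a joint would pass 70% of its speed; a pose out of reach is approached as far as the arm can. A call is refused whole if a number of a shift passes 5 or a number of a turn 8.59, either way. A call with a gripper value outside its range is refused whole. The fingers move at their own pace and stop on an object; the grip force is fixed at half the most. Time passes only in rows, so rows that do not move let the fingers close. It gives the time, the measured TCP pose, the force, the opening and the grip force at its end, in the units of the state.
- r.sense(): the state, without advancing time (a new reading comes with each control period).
- vision.get_image(name): name is "side" or "top"; returns (picture, depth): 480x640x3 uint8, red, green, blue; 480x640 float32, m along the optical axis (not along the pixel's ray), 0 where there is no reading.
- vision.camera_info(name): a dict with "intrinsics" (3x3 intrinsics, pixels), "k1" (the pictures are not rectified: a ray, as slopes to the right and down, at radius r is drawn at 1 + k1 r^2 times it, then the intrinsics apply), "R" (3x3) and "t" (3): a world point X has camera coordinates R X + t. Camera axes: x right, y down, z forward; pixel columns grow to the right and rows downward; lengths in m; the calibration is good to about 2 mm. A picture is of the moment at which its call begins. camera_info takes no time and is no camera call.
- r.close_job(): hands the job in; it is judged then, once.
The state is a dict: "time_s": time; "joints": joint angles; "joint_vel": joint speeds; "tau": joint torques, N m; "tool_pos": TCP position; "eef_rot": TCP orientation; "ft_force": force on the tool from outside, world axes, zero at the start; "torque": the same for the moment, N m; "gripper_width": finger opening in m; "grip_force": force on a finger pad.
Only numpy, scipy, OpenCV 4.12 (cv2) and the standard library are available. Lean on these libraries where they do the work, as an engineer would, in place of code of your own. Each camera call takes 0.05 s, during which the arm holds its last target. There are 200 camera calls.

## Working session

There is one attempt and no reset: what is moved stays moved. The work goes in short steps, Python scripts to look and compute and a tool call to move; the robot and the scene stay as the last step left them, time stands still between calls to the robot, and variables do not carry over. Pictures are saved under pics/ and viewed, at most 10 in all, crops included, and the job is handed in when it is done.

Besides the shell and the picture viewer there is one more tool, called after "Call:" as name(argument=value, ...), one argument or row to a line, values as JSON. move_arm: Moves the arm, as the interface text tells. Its arguments: {"type":"object","properties":{"deltas":{"type":"array"}},"required":["deltas"]}

```bash
mkdir -p pics; cat > h.py <<'E'
import numpy as np,cv2
from workcell import r,vision
from scipy.spatial.transform import Rotation as R
def grab(n,f=None):
    p,d=vision.get_image(n)
    if f: cv2.imwrite('pics/'+f,p[:,:,::-1])
    np.savez('pics/'+n+'.npz',p=p,d=d)
    return p,d
def ray(n,u,v):
    c=vision.camera_info(n);K=np.array(c['intrinsics'])
    a=cv2.undistortPoints(np.array([[[u,v]]],float),K,np.array([c['k1'],0,0,0.]))[0,0]
    # camera centre, direction (z=1)
    Rm=np.array(c['R']);t=np.array(c['t'])
    return -Rm.T@t, Rm.T@np.array([a[0],a[1],1])
def pt(n,u,v,d):
    o,w=ray(n,u,v);return o+w*d
def atz(n,u,v,z):
    o,w=ray(n,u,v);return o+w*(z-o[2])/w[2]
def proj(n,X):
    c=vision.camera_info(n)
    x,_=cv2.projectPoints(np.atleast_2d(X).astype(float),cv2.Rodrigues(np.array(c['R']))[0],np.array(c['t'],float),np.array(c['intrinsics']),np.array([c['k1'],0,0,0.]))
    return x[:,0]
E
python3 - <<'E'
from h import *
grab('top','t0.png');grab('side','s0.png')
s=r.sense();print(s['time_s'],s['tool_pos'],s['eef_rot'],s['ft_force'],r.nose_length)
for n in('top','side'):print(vision.camera_info(n))
E
```

```text
0.1 [ 0.28296365 -0.58450898  0.19509367] [ 9.74705914e-01  2.23489842e-01 -1.95566279e-04 -7.95511614e-04] [-0.60362913 -0.21519298  0.07125868] 0.025
{'intrinsics': array([[536.87874546,   0.        , 305.49904138],
       [  0.        , 536.87874546, 243.97328784],
       [  0.        ,   0.        ,   1.        ]]), 'k1': -0.1483643946824743, 'R': array([[ 0.00543395, -0.9999821 , -0.0025032 ],
       [-0.99741094, -0.00524044, -0.0717213 ],
       [ 0.0717069 ,  0.00288645, -0.99742157]]), 't': array([-0.01161695,  0.54343292,  0.92631309])}
{'intrinsics': array([[610.2351545 ,   0.        , 318.41401875],
       [  0.        , 610.2351545 , 243.20695202],
       [  0.        ,   0.        ,   1.        ]]), 'k1': -0.14402390565054174, 'R': array([[-0.98374811, -0.17926398, -0.01020217],
       [-0.05830553,  0.37267106, -0.92612998],
       [ 0.1698238 , -0.91048378, -0.37706653]]), 't': array([0.4985602 , 0.14510057, 0.78282767])}
```

View pics/t0.png

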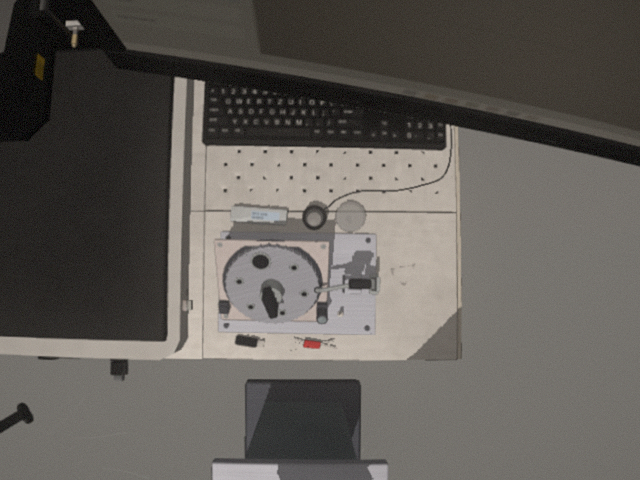

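View pics/s0.png

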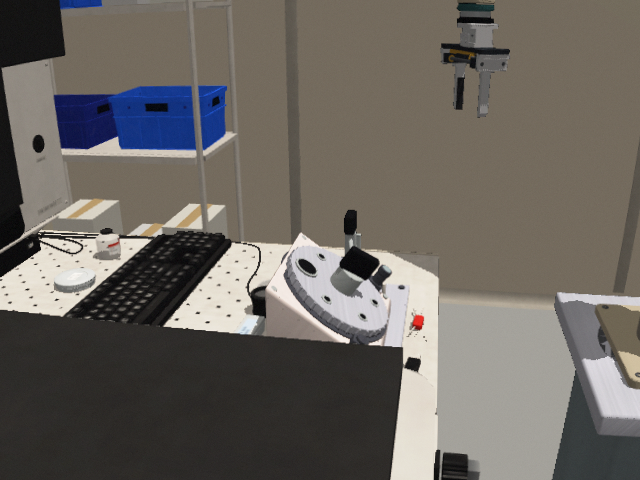

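```bash
python3 - <<'E'
from h import *
z=np.load('pics/top.npz');p,d=z['p'],z['d']
cv2.imwrite('pics/t0c.png',cv2.resize(p[195:355,200:400],None,fx=4,fy=3.75*4/3.75,interpolation=cv2.INTER_CUBIC)[:600,:,::-1])
z2=np.load('pics/side.npz')
cv2.imwrite('pics/s0c.png',cv2.resize(z2['p'][200:350,240:440],None,fx=4,fy=4,interpolation=cv2.INTER_CUBIC)[:,:,::-1])
def show(n,d,u,v):
    print(n,u,v,pt(n,u,v,np.median(d[v-1:v+2,u-1:u+2])).round(4))
for u,v in [(300,70),(500,110),(630,140),(30,200),(100,200),(180,250),(20,60),(360,285),(270,300),(260,262),(322,306),(300,400),(240,340),(310,343),(222,325),(370,240),(370,328)]: show('top',d,u,v)
for u,v in [(350,218),(352,256),(307,267),(385,270)]: show('side',z2['d'],u,v)
E
```

```text
top 300 70 [ 0.6376 -0.0054  0.5688]
top 500 110 [ 0.6108 -0.1625  0.5623]
top 630 140 [ 0.5914 -0.2756  0.5599]
top 30 200 [0.6087 0.4542 0.1092]
top 100 200 [0.6079 0.3296 0.1087]
top 180 250 [0.5285 0.2016 0.0718]
top 20 60 [0.6879 0.2691 0.4902]
top 360 285 [ 0.4723 -0.0933  0.1361]
top 270 300 [0.4487 0.0447 0.1407]
top 260 262 [0.5076 0.0627 0.1167]
top 322 306 [ 0.4366 -0.037   0.0618]
top 300 400 [ 0.1134  0.0077 -0.6992]
top 240 340 [0.3729 0.1066 0.0073]
top 310 343 [ 0.3688 -0.0176  0.0088]
top 222 325 [0.3991 0.139  0.0073]
top 370 240 [ 0.552  -0.1239  0.0085]
top 370 328 [ 0.3955 -0.1239  0.0079]
side 350 218 [ 0.4729 -0.0763  0.1355]
side 352 256 [0.4524 0.0587 0.1347]
side 307 267 [0.5083 0.0651 0.1186]
side 385 270 [ 0.4168 -0.0297  0.0781]
```

View pics/t0c.png

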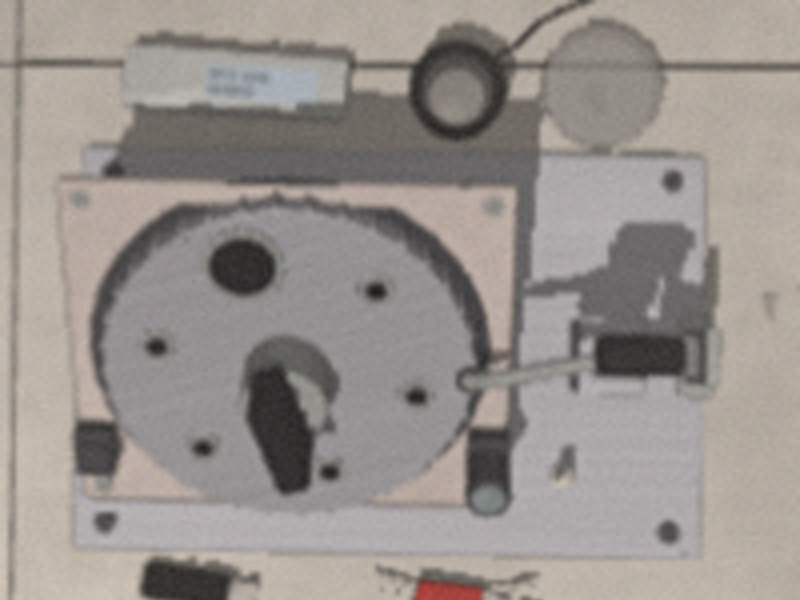

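View pics/s0c.png

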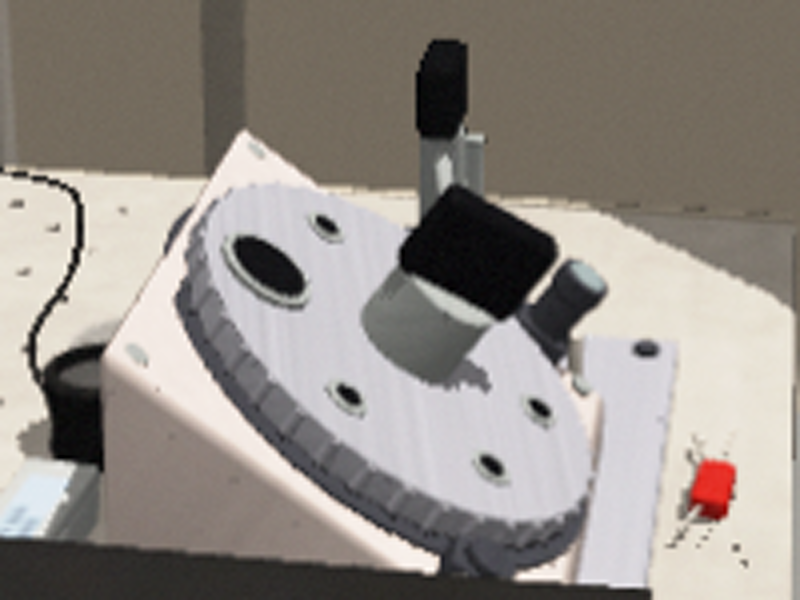

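```bash
cat >> h.py <<'E'
def console():
    px=[(85,147),(705,155),(75,547),(700,555)]
    W=np.array([atz('top',200+u/4,195+v/4,.008)[:2] for u,v in px])
    C=np.array([[.09,.1],[.09,-.18],[-.09,.1],[-.09,-.18]])
    H=(C-C.mean(0)).T@(W-W.mean(0)); a=np.arctan2(H[0,1]-H[1,0],H[0,0]+H[1,1])
    Rm=np.array([[np.cos(a),-np.sin(a)],[np.sin(a),np.cos(a)]])
    return W,a,W.mean(0)-Rm@C.mean(0),Rm
E
python3 - <<'E'
from h import *
W,a,o,Rm=console();print(W.round(4),np.degrees(a),o.round(4))
z=np.load('pics/top.npz');d=z['d']
Rz=R.from_euler('z',a).as_matrix();O=np.r_[o,0]
ax=np.array([-.574,0,.819]);up=np.array([.819,0,.574])
# window ray with plane 15mm out from face
def face(u,v,h):
    P,w=ray('top',200+u/4,195+v/4);P=Rz.T@(P-O);w=Rz.T@w
    c=np.array([0,0,.075])+ax*h
    X=P+w*((c-P)@ax)/(w@ax);return (X-c)@up,(X-c)[1]
for n,u,v,h in[('win',243,266,.015),('lens',487,497,.036),('w2',376,290,.014),('w5',202,447,.014),('w6',330,471,.014),('w4',416,396,.014),('w3',156,346,.014),('gripA',270,372,.071),('gripB',295,490,.071)]:
    f=face(u,v,h);print(n,np.round(f,4),np.hypot(*f).round(4),np.arctan2(f[1],f[0]).round(3))
# lock grip: top centre, depth points
ys,xs=np.mgrid[270:300,345:378];P=[]
for y,x in zip(ys.ravel(),xs.ravel()):
    q=pt('top',x,y,d[y,x])
    if .125<q[2]<.15:P.append(q)
P=np.array(P);print('lock',P.min(0),P.max(0),P.mean(0),Rz.T@(P.mean(0)-O))
print('postpred',O+Rz@[0,-.14,.123],'wheelgrip',O+Rz@(np.array([0,0,.075])+ax*.057))
E
```

```text
[[ 0.5655  0.1425]
 [ 0.5633 -0.1352]
 [ 0.3871  0.1446]
 [ 0.3854 -0.1328]] -0.4987698301530591 [0.4757 0.0448]
win [0.0503 0.017 ] 0.0531 0.326
lens [-0.0473 -0.0816] 0.0943 -2.097
w2 [ 0.0392 -0.0355] 0.0529 -0.735
w5 [-0.0408  0.0374] 0.0553 2.399
w6 [-0.0523 -0.016 ] 0.0547 -2.845
w4 [-0.0126 -0.0518] 0.0533 -1.809
w3 [0.0104 0.0539] 0.0549 1.38
gripA [0.0393 0.0027] 0.0394 0.069
gripB [-0.017  -0.0055] 0.0179 -2.832
lock [ 0.46752484 -0.11061798  0.1265113 ] [ 0.48306459 -0.07691009  0.14051802] [ 0.47494574 -0.09326442  0.13610293] [ 0.00047535 -0.13806125  0.13610293]
postpred [ 0.47445354 -0.09519896  0.123     ] wheelgrip [0.44295549 0.04508055 0.121683  ]
```

Call:
move_arm(
  deltas=[
    [[0,0,-8,0,0,0,9.4],[0,0,-8,0,0,0,9],[0,0,-8,0,0,0,8],[0,0,-8,0,0,0,7],[0,0,-8,0,0,0,6],[0,0,-8,0,0,0,5],[0,0,-8,0,0,0,5],[0,0,-8,0,0,0,5],[0,0,0,2,0.8,0,5],[0,0,0,3,1.2,0,5],[0,0,0,3,1.2,0,5],[0,0,0,3,1.2,0,5],[0,0,0,3,1.2,0,5],[0,0,0,3,1.2,0,5],[0,0,0,3,1.2,0,5],[0,0,0,3,1.2,0,5],[0,0,0,3,1.2,0,5],[0,0,0,3,1.2,0,5],[0,0,0,3,1.2,0,5],[0,0,0,3,1.2,0,5]],
  ],
)

```text
time_s: 2.1
tool_pos: [0.4244, -0.2342, 0.1957]
eef_rot: [0.708, 0.706, -0.0, -0.0]
ft_force: [0.9, -0.1, 0.1]
gripper_width: 0.0499
grip_force: 0.0
```

Call:
move_arm(
  deltas=[
    [[0,0,0,3,1,0,5],[0,0,0,3,1,0,5],[0,0,0,3,1,0,5],[0,0,0,3,1,0,5],[0,0,0,2,1,0,5],[0,0,0,0,0,0,5],[0,0,0,0,0,0,5],[0,0,0,0,0,0,5]],
  ],
)

```text
time_s: 2.9
tool_pos: [0.4739, -0.0971, 0.1957]
eef_rot: [0.709, 0.705, -0.001, -0.0]
ft_force: [0.4, -0.5, -0.1]
gripper_width: 0.0498
grip_force: 0.0
```

```bash
python3 - <<'E'
from h import *
p,d=grab('top');q,e=grab('side')
a=cv2.resize(p[200:350,300:420],None,fx=3.3,fy=4)
b=cv2.resize(q[120:270,290:410],None,fx=3.3,fy=4)
cv2.imwrite('pics/g1.png',np.hstack([a,b])[:,:,::-1])
s=r.sense();print(s['joints'].round(3) if hasattr(s['joints'],'round') else s['joints'],s['tool_pos'])
E
```

```text
[ 0.383  0.408 -0.33   1.961  0.181  0.801 -0.054] [ 0.4740842  -0.09710613  0.19576188]
```

View pics/g1.png

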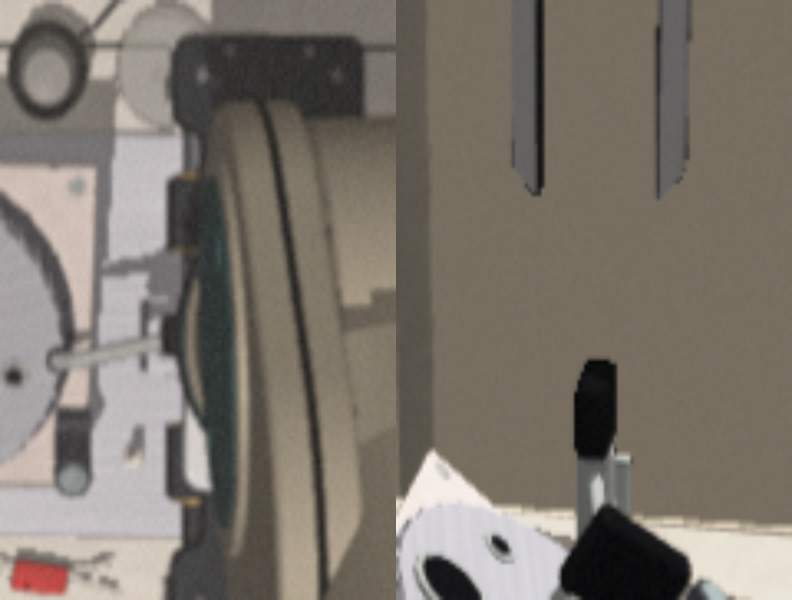

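Call:
move_arm(
  deltas=[
    [[0,0,0,0.2,0,1,5],[0,0,0,0,0,1.2,5],[0,0,0,0,0,1.2,5],[0,0,0,0,0,1.2,5],[0,0,0,0,0,1,5],[0,0,0,0,0,0.6,5],[0,0,0,0,0,0,5],[0,0,0,0,0,0,3],[0,0,0,0,0,0,2],[0,0,0,0,0,0,1],[0,0,0,0,0,0,1],[0,0,0,0,0,0,1],[0,0,0,0,0,0,1]],
  ],
)

```text
time_s: 4.3
tool_pos: [0.4748, -0.0936, 0.134]
eef_rot: [0.708, 0.706, 0.0, 0.0]
ft_force: [-0.4, 1.1, -1.5]
gripper_width: 0.0102
grip_force: 0.0
```

```bash
python3 - <<'E'
from h import *
q,e=grab('side')
cv2.imwrite('pics/g2.png',cv2.resize(q[130:280,270:430],None,fx=4,fy=4)[:,:,::-1])
s=r.sense();print(s['tool_pos'],s['gripper_width'],s['grip_force'],s['ft_force'])
print(proj('side',[[.4748,-.0936,.109],[.4748,-.0936,.134]]))
E
```

```text
[ 0.47474223 -0.09364814  0.1339727 ] 0.010012489864978925 0.0 [-0.98119175  1.14710656  0.23143595]
[[350.09806316 230.832001  ]
 [350.24932798 214.9852453 ]]
```

View pics/g2.png

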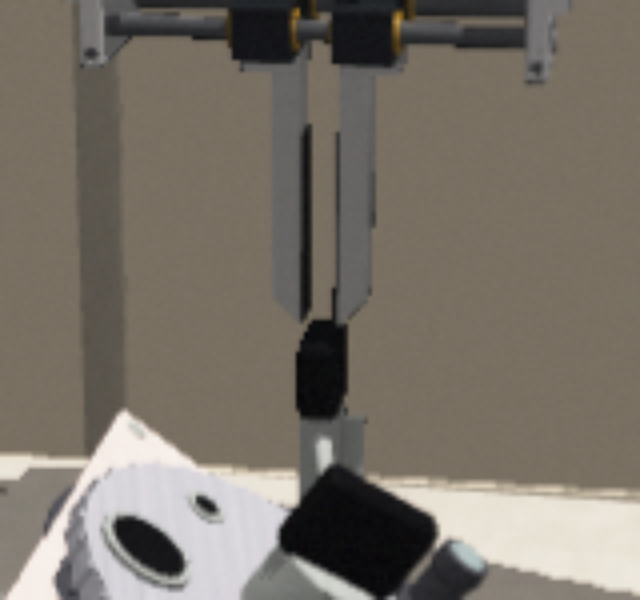

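```bash
python3 - <<'E'
from h import *
e=np.load('pics/side.npz')['d']
for u,v in [(342,180),(342,190),(342,203),(359,180),(359,200),(350,222),(349,228)]:
    print(u,v,pt('side',u,v,np.median(e[v-1:v+2,u-1:u+2])).round(4))
E
```

```text
342 180 [ 0.4859 -0.0839  0.1898]
342 190 [ 0.4858 -0.0837  0.175 ]
342 203 [ 0.4857 -0.0835  0.1553]
359 180 [ 0.4613 -0.0826  0.1913]
359 200 [ 0.4611 -0.0841  0.161 ]
350 222 [ 0.4728 -0.0757  0.1296]
349 228 [ 0.4743 -0.0769  0.1198]
```

Call:
move_arm(
  deltas=[
    [[0,0,0,0,0,0,5],[0,0,0,0,0,0,5],[0,0,0,0,0,0,5],[0,0,0,0,0,0,5],[0,0,0,0,0,0,5],[0,0,0,0,0,0.5,5],[0,0,0,0,0,0.8,5],[0,0,0,0,0,0.8,5],[0,0,0,0,0,0.8,5],[0,0,0,0,0,0.5,5],[0,0,0,0,0,0,5],[0,0,0,0,0,0,4],[0,0,0,0,0,0,3],[0,0,0,0,0,0,2],[0,0,0,0,0,0,1],[0,0,0,0,0,0,1],[0,0,0,0,0,0,1],[0,0,0,0,0,0,1]],
  ],
)

```text
time_s: 6.15
tool_pos: [0.4743, -0.0937, 0.1]
eef_rot: [0.708, 0.706, -0.0, -0.0]
ft_force: [-1.3, -0.1, 2.5]
gripper_width: 0.0158
grip_force: 30.0
```

```bash
python3 - <<'E'
from h import *
q,e=grab('side')
cv2.imwrite('pics/g3.png',cv2.resize(q[130:280,270:430],None,fx=4,fy=4)[:,:,::-1])
s=r.sense();print(s['time_s'],s['tool_pos'],s['gripper_width'],s['grip_force'],s['ft_force'])
E
```

```text
6.2 [ 0.47433012 -0.09368701  0.09993225] 0.015754720972412775 29.99782919883728 [-0.59045712 -0.13946638  2.00750761]
```

View pics/g3.png

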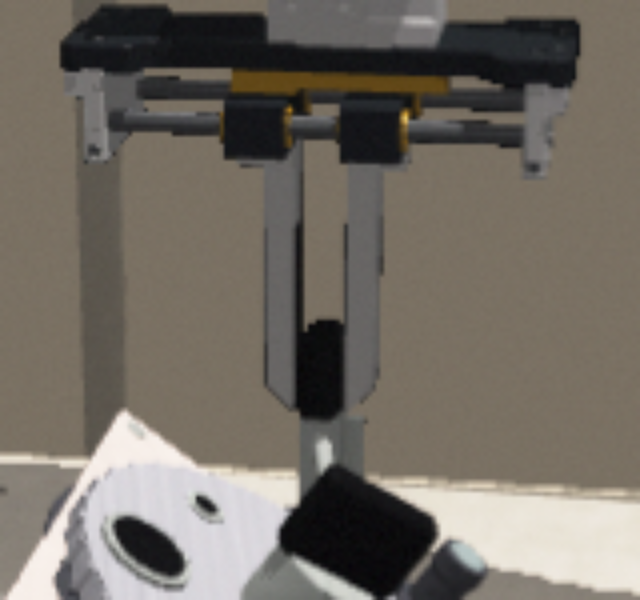

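Call:
move_arm(
  deltas=[
    [[0,0,0,0,0,-0.3,1],[0,0,0,0,0,-0.5,1],[0,0,0,0,0,-0.5,1],[0,0,0,0,0,-0.5,1],[0,0,0,0,0,-0.5,1],[0,0,0,0,0,-0.5,1],[0,0,0,0,0,-0.4,1],[0,0,0,0,0,-0.3,1],[0,0,0,0,0,0,1],[0,0,0,0,0,0,1],[0,0,0,0,0,0,1]],
  ],
)

```text
time_s: 7.3
tool_pos: [0.4744, -0.0937, 0.1347]
eef_rot: [0.708, 0.706, -0.0, -0.0]
ft_force: [-2.5, -0.2, -3.0]
gripper_width: 0.0159
grip_force: 30.0
```

Raised 34.8 mm. Lower gently onto the notch.

Call:
move_arm(
  deltas=[
    [[0,0,0,0,0,0.3,1],[0,0,0,0,0,0.3,1],[0,0,0,0,0,0.3,1],[0,0,0,0,0,0.2,1],[0,0,0,0,0,0,1],[0,0,0,0,0,0,1]],
  ],
)

```text
time_s: 7.9
tool_pos: [0.4744, -0.0937, 0.1238]
eef_rot: [0.708, 0.706, -0.0, -0.0]
ft_force: [-3.1, -0.5, -2.1]
gripper_width: 0.0159
grip_force: 30.0
```

Call:
move_arm(
  deltas=[
    [[0,0,0,0,0,0.1,1],[0,0,0,0,0,0.1,1],[0,0,0,0,0,0,1],[0,0,0,0,0,0,1]],
  ],
)

```text
time_s: 8.3
tool_pos: [0.4745, -0.0937, 0.1229]
eef_rot: [0.708, 0.706, -0.0, 0.0]
ft_force: [-6.1, 0.5, 9.9]
gripper_width: 0.016
grip_force: 30.0
```

Call:
move_arm(
  deltas=[
    [[0,0,0,0,0,-0.1,1],[0,0,0,0,0,0,2],[0,0,0,0,0,0,3],[0,0,0,0,0,0,4],[0,0,0,0,0,0,5],[0,0,0,0,0,0,5],[0,0,0,0,0,0,5],[0,0,0,0,0,0,5],[0,0,0,0,0,-1,5],[0,0,0,0,0,-2,5],[0,0,0,0,0,-2,5],[0,0,0,0,0,-2,5],[0,0,0,0,0,-2,5],[0,0,0,0,0,-2,5],[0,0,0,0,0,-2,5],[0,0,0,0,0,-1,5],[0,0,0,0,0,0,5]],
  ],
)

```text
time_s: 10.0
tool_pos: [0.4756, -0.0937, 0.2644]
eef_rot: [0.708, 0.706, 0.001, 0.001]
ft_force: [-0.3, -0.1, -0.1]
gripper_width: 0.0497
grip_force: 0.0
```

```bash
python3 - <<'E'
from h import *
q,e=grab('side')
for u,v in [(350,204),(350,208),(350,212)]: print(pt('side',u,v,np.median(e[v-1:v+2,u-1:u+2])).round(4))
# top edge of grip: scan column 350
g=q[185:240,350].astype(int).sum(1);print([(185+i,int(x)) for i,x in enumerate(g)][::2])
q0=cv2.imread('pics/s0.png')[185:240,350].astype(int).sum(1);print(q0[::2].tolist())
W,a,o,_=console();print(r.sense()['joints'])
# planned wheel grasp pose
from h import R
ax=np.array([-.574,0,.819]);ax/=np.linalg.norm(ax);Rz=R.from_euler('z',a).as_matrix()
up=np.array([.819,0,.574]);z=-ax;al=.31
b=np.cos(al)*up+np.sin(al)*np.array([0,1,0]);x=-b;y=np.cross(z,x)
Rt=Rz@np.c_[x,y,z];cur=R.from_quat(r.sense()['eef_rot'])
print('rotvec tool deg',np.degrees((cur.inv()*R.from_matrix(Rt)).as_rotvec()))
print(Rt)
E
```

```text
[ 0.473  -0.0755  0.1571]
[ 0.473  -0.0765  0.1507]
[ 0.4728 -0.0753  0.1451]
[(185, 320), (187, 320), (189, 317), (191, 325), (193, 325), (195, 68), (197, 70), (199, 63), (201, 65), (203, 38), (205, 34), (207, 31), (209, 41), (211, 34), (213, 24), (215, 30), (217, 26), (219, 93), (221, 262), (223, 303), (225, 594), (227, 582), (229, 562), (231, 524), (233, 479), (235, 429), (237, 437), (239, 509)]
[317, 322, 319, 320, 315, 320, 320, 318, 315, 314, 321, 313, 268, 69, 70, 63, 65, 38, 32, 49, 33, 39, 41, 31, 37, 220, 269, 442]
[ 0.40303249  0.32549201 -0.35497946  1.86787842  0.13539723  0.97046777
 -0.01452778]
rotvec tool deg [ -23.79566511  -32.76759963 -103.64255074]
[[-0.7825872  -0.24151285  0.57391025]
 [-0.29825746  0.95458497 -0.00499612]
 [-0.54663947 -0.17508291 -0.81890297]]
```

Call:
move_arm(
  deltas=[
    [[0,0,-8.27,0,0,0,5],[0,0,-8.27,0,0,0,5],[0,0,-8.27,0,0,0,5],[0,0,-8.27,0,0,0,5],[0,0,-8.27,0,0,0,5],[0,0,-8.27,0,0,0,5],[0,0,-8.27,0,0,0,5],[0,0,-8.27,0,0,0,5],[0,0,-8.27,0,0,0,5],[0,0,-8.27,0,0,0,5],[0,0,-8.27,0,0,0,5],[0,0,-8.27,0,0,0,5],[0,0,-8.27,0,0,0,5],[0,0,0,0.5,3,0,5],[0,0,0,0.5,3,0,5],[0,0,0,0.5,3,0,5],[0,0,0,0.5,3,0,5],[0,0,0,0.5,3,0,5],[0,0,0,0,0,0,5],[0,0,0,0,0,0,5]],
  ],
)

```text
time_s: 12.05
tool_pos: [0.4056, 0.042, 0.2623]
eef_rot: [-0.151, 0.988, -0.0, -0.001]
ft_force: [-0.7, -0.5, -0.2]
gripper_width: 0.05
grip_force: 0.0
```

Call:
move_arm(
  deltas=[
    [[1.04,-3.34,0,0,0,0,5],[1.04,-3.34,0,0,0,0,5],[1.04,-3.34,0,0,0,0,5],[1.04,-3.34,0,0,0,0,5],[1.04,-3.34,0,0,0,0,5],[1.04,-3.34,0,0,0,0,5],[1.04,-3.34,0,0,0,0,5],[1.04,-3.34,0,0,0,0,5],[1.04,-3.34,0,0,0,0,5],[1.04,-3.34,0,0,0,0,5],[0,0,0,0,0,0,5],[0,0,0,0,0,0,5]],
  ],
)

```text
time_s: 13.25
tool_pos: [0.4228, 0.0504, 0.2854]
eef_rot: [-0.143, 0.948, -0.049, 0.28]
ft_force: [-0.2, -0.7, -0.6]
gripper_width: 0.0499
grip_force: 0.0
```

```bash
cat >> h.py <<'E'
_,A0,o2,_=console();O=np.r_[o2,0];RZ=R.from_euler('z',A0).as_matrix()
AX=RZ@(np.array([-.574,0,.819])/np.linalg.norm([.574,.819]));UP=RZ@np.array([.819,0,.574]);C=O+[0,0,.075]
def tgt(al):
    b=np.cos(al)*UP+np.sin(al)*np.cross(AX,UP)
    return np.c_[-b,np.cross(-AX,-b),-AX]
def status(al):
    s=r.sense();cur=R.from_quat(s['eef_rot']);M=cur.as_matrix()
    print('t',s['time_s'],'tcp',np.round(s['tool_pos'],4),'w',s['gripper_width'],'gf',s['grip_force'],'ft',np.round(s['ft_force'],1))
    print('j',np.round(s['joints'],2),'rot err(tool deg)',np.degrees((cur.inv()*R.from_matrix(tgt(al))).as_rotvec()).round(2))
    return s,M
E
python3 - <<'E'
from h import *
s,M=status(.31);print(M.round(3))
q,e=grab('side');p,d=grab('top')
T=np.array(s['tool_pos'])
for L in(.025,-.0105): 
    t=T+M[:,2]*L;print('tips',L,t.round(4),proj('side',t),proj('top',t))
t=T+M[:,2]*.025+[0,0,.0355];print('worldz',t.round(4),proj('side',t),proj('top',t))
a=cv2.resize(q[100:300,250:450],None,fx=3,fy=3)
cv2.imwrite('pics/w1.png',a[:,:,::-1])
E
```

```text
t 13.25 tcp [0.4228 0.0504 0.2854] w 0.04988271576028313 gf 0.0 ft [-0.2 -0.7 -0.6]
j [ 0.37 -0.06 -0.69  2.47  0.73  0.23  0.86] rot err(tool deg) [ 0.12 -2.02  0.03]
[[-0.802 -0.243  0.545]
 [-0.299  0.954 -0.014]
 [-0.517 -0.174 -0.838]]
tips 0.025 [0.4365 0.05   0.2645] [[367.51759132 152.16032213]] [[259.2925729  312.46905306]]
tips -0.0105 [0.4171 0.0505 0.2942] [[384.65803187 127.64096555]] [[256.66682514 329.41086265]]
worldz [0.4365 0.05   0.3   ] [[368.01687914 122.11291475]] [[256.74789822 314.06646972]]
```

View pics/w1.png

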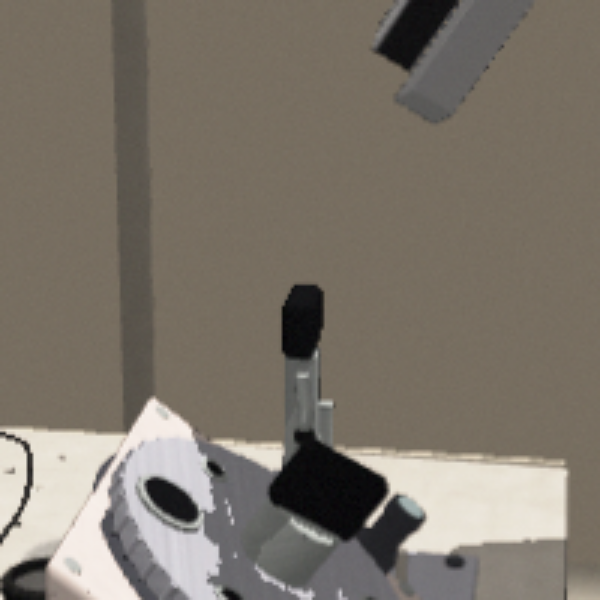

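```bash
python3 - <<'E'
from h import *
s,M=status(.31)
g=C+AX*.08;print(g,'shift tool cm',(M.T@(g-s['tool_pos'])*100).round(2))
E
```

```text
t 13.35 tcp [0.4228 0.0501 0.2853] w 0.050125998212438766 gf 0.0 ft [0.5 0.2 1.1]
j [ 0.37 -0.06 -0.69  2.47  0.73  0.23  0.86] rot err(tool deg) [ 0.1  -2.05 -0.03]
[0.42975943 0.04519542 0.14051224] shift tool cm [ 7.07  1.87 12.52]
```

Call:
move_arm(
  deltas=[
    [[0,0,0,0.6,0.2,1,5],[0,0,0,0.6,0.2,1,5],[0,0,0,0.6,0.2,1,5],[0,0,0,0.6,0.2,1,5],[0,0,0,0.6,0.2,1,5],[0,0,0,0.6,0.2,1,5],[0,0,0,0.6,0.2,1,5],[0,0,0,0.6,0.1,1,5],[0,0,0,0.6,0.1,1,5],[0,0,0,0.6,0.1,1,5],[0,-1,0,0.6,0.1,1,5],[0,-1,0,0.5,0.1,1,5],[0,0,0,0,0,0,5],[0,0,0,0,0,0,5]],
  ],
)

```text
time_s: 14.75
tool_pos: [0.4748, 0.0576, 0.2019]
eef_rot: [-0.143, 0.954, -0.05, 0.26]
ft_force: [0.5, -0.7, 0.1]
gripper_width: 0.0503
grip_force: 0.0
```

```bash
python3 - <<'E'
from h import *
s,M=status(.31)
for k in(.08,.0335):
    g=C+AX*k;print(g.round(4),'shift tool cm',(M.T@(g-s['tool_pos'])*100).round(2))
E
```

```text
t 14.75 tcp [0.4748 0.0576 0.2019] w 0.050259084342957006 gf 0.0 ft [ 0.5 -0.7  0.1]
j [ 0.59  0.44 -1.25  2.47  1.6   0.69 -0.06] rot err(tool deg) [ 0.44 -4.43  0.04]
[0.4298 0.0452 0.1405] shift tool cm [7.04 0.96 3.01]
[0.4564 0.045  0.1024] shift tool cm [6.68 0.92 7.65]
```

```bash
cat > kin.py <<'E'
import numpy as np,itertools
from scipy.spatial.transform import Rotation as R
from scipy.optimize import least_squares
S=[([1.054,.628,.038,1.517,-.027,.996,-.02],[.283,-.585,.196],[.9747,.2235,-.0002,-.0008]),
([.383,.408,-.33,1.961,.181,.801,-.054],[.4741,-.0971,.1958],[.709,.705,-.001,0]),
([.40303,.32549,-.35498,1.86788,.1354,.97047,-.01453],[.4756,-.0937,.2644],[.708,.706,.001,.001]),
([.37,-.06,-.69,2.47,.73,.23,.86],[.4228,.0501,.2853],[-.143,.948,-.049,.28]),
([.59,.44,-1.25,2.47,1.6,.69,-.06],[.4748,.0576,.2019],[-.143,.954,-.05,.26])]
LO=np.array([-3.06,-.37,-1.25,.18,-1.1,.23,-2.94]);HI=np.array([3.06,2.12,1.32,2.47,4.24,1.98,2.94])
def fk(q,p,sg):
    h,a,e1,b,e2,w,L,y1,y7=p
    X=R.from_euler('z',y1+sg[0]*q[0]);P=np.array([0,0,h])
    X=X*R.from_euler('y',q[1])*R.from_euler('z',sg[1]*q[2]);P=P+X.apply([e1,0,a])
    X=X*R.from_euler('y',q[3]);P=P+X.apply([e2,0,b]);X=X*R.from_euler('z',sg[2]*q[4])*R.from_euler('y',q[5])
    P=P+X.apply([w,0,L]);X=X*R.from_euler('z',y7+sg[3]*q[6]);return P,X
def fit():
    best=None
    for sg in itertools.product([1,-1],repeat=4):
      for y7 in(0,1.57,3.14,-1.57):
        def f(p):
            o=[]
            for q,t,r in S:
                P,X=fk(q,p,sg);o+=list((P-t)*5)+list((X.inv()*R.from_quat(r)).as_rotvec())
            return np.array(o+[p[2]*.05,p[4]*.05,p[5]*.05])
        s=least_squares(f,[.3,.35,0,.35,0,0,.25,0,y7])
        if best is None or s.cost<best[0]:best=(s.cost,sg,s.x,s.fun)
    return best
if __name__=='__main__':
    c,sg,p,f=fit();print(c,sg,p.round(4));print(f[:-3].reshape(-1,6).round(3));np.savez('kin.npz',p=p,sg=sg)
E
python3 kin.py
```

```text
0.0018021894248119264 (-1, -1, -1, -1) [ 3.2610e-01  5.6090e-01 -2.7000e-03  3.8090e-01 -5.0000e-03  7.0000e-04
  3.8320e-01 -4.9400e-02  1.5258e+00]
[[-0.015 -0.005 -0.001  0.003 -0.    -0.004]
 [ 0.007  0.012  0.006  0.001 -0.001 -0.004]
 [-0.001  0.013 -0.    -0.002  0.    -0.005]
 [-0.002  0.02  -0.022 -0.026 -0.01  -0.002]
 [ 0.005 -0.009  0.018 -0.022 -0.007  0.015]]
```

```bash
cat > plan.py <<'E'
from h import *
import kin
z=np.load('kin.npz');p,sg=z['p'],z['sg']
def ik(P,Rt,q0,w=.01):
    def f(q):
        a,X=kin.fk(q,p,sg);return np.r_[(a-P)*10,(X.inv()*R.from_matrix(Rt)).as_rotvec()*3,w*(q-q0)]
    s=least_squares(f,np.clip(q0,kin.LO+.01,kin.HI-.01),bounds=(kin.LO,kin.HI));return s.x,np.abs(s.fun[:6]).max()
from scipy.optimize import least_squares
def pose(th,al,out=.050):   # tool z leaning th deg, bar angle al; tool x = -bar projected
    zt=RZ@np.array([np.sin(np.radians(th)),0,-np.cos(np.radians(th))])
    b=np.cos(al)*UP+np.sin(al)*np.cross(AX,UP);y=np.cross(zt,-b);y/=np.linalg.norm(y)
    return C+AX*out+.0105*zt,np.c_[np.cross(y,zt),y,zt]
E
python3 - <<'E'
from plan import *
q=np.array(r.sense()['joints'])
for th in(10,15,18,21):
  for al in(.31,-.9,-2.1,-2.6):
    P,Rt=pose(th,al)
    for j3 in(-.4,.3):
        x,e=ik(P,Rt,np.array([.2,.3,j3,2.1,.3,.5,.3 if al>0 else -1.5]));print(th,al,x.round(2),e.round(3))
E
```

```text
10 0.31 [ 0.17  0.48 -0.48  2.31  0.86  0.33  0.85] 0.0
10 0.31 [ 0.07  0.46 -0.33  2.31  0.69  0.28  1.03] 0.0
10 -0.9 [ 0.27  0.51 -0.62  2.31  0.99  0.39 -0.57] 0.0
10 -0.9 [ 0.15  0.47 -0.45  2.31  0.83  0.32 -0.4 ] 0.0
10 -2.1 [ 0.05  0.46 -0.31  2.31  0.66  0.27 -1.33] 0.0
10 -2.1 [-0.03  0.45 -0.2   2.31  0.49  0.24 -1.15] 0.0
10 -2.6 [-0.04  0.45 -0.17  2.31  0.44  0.24 -1.61] 0.0
10 -2.6 [-0.34  0.45  0.23  2.31 -0.38  0.23 -0.76] 0.001
15 0.31 [ 0.11  0.46 -0.4   2.4   1.32  0.23  0.37] 0.0
15 0.31 [ 0.11  0.46 -0.4   2.4   1.32  0.23  0.37] 0.0
15 -0.9 [ 0.11  0.46 -0.41  2.4   1.33  0.23 -0.89] 0.0
15 -0.9 [ 0.11  0.46 -0.4   2.4   1.32  0.23 -0.89] 0.0
15 -2.1 [ 0.11  0.46 -0.4   2.4   1.32  0.23 -2.03] 0.0
15 -2.1 [ 0.11  0.46 -0.4   2.4   1.32  0.23 -2.03] 0.0
15 -2.6 [ 0.11  0.46 -0.4   2.4   1.32  0.23 -2.53] 0.001
15 -2.6 [-0.55  0.47  0.51  2.37 -1.1   0.23 -0.05] 0.051
18 0.31 [ 0.3   0.51 -0.7   2.45  1.67  0.4  -0.01] 0.0
18 0.31 [ 0.15  0.47 -0.47  2.45  1.73  0.27 -0.05] 0.0
18 -0.9 [ 0.28  0.5  -0.66  2.45  1.68  0.38 -1.26] 0.0
18 -0.9 [ 0.12  0.46 -0.42  2.45  1.75  0.25 -1.32] 0.0
18 -2.1 [ 0.32  0.52 -0.73  2.45  1.66  0.42 -2.4 ] 0.0
18 -2.1 [ 0.18  0.47 -0.52  2.45  1.72  0.3  -2.45] 0.0
18 -2.6 [ 0.33  0.53 -0.76  2.45  1.66  0.43 -2.9 ] 0.0
18 -2.6 [-0.58  0.46  0.54  2.37 -1.1   0.23 -0.06] 0.154
21 0.31 [ 0.46  0.62 -1.    2.47  1.69  0.62 -0.07] 0.056
21 0.31 [ 0.37  0.55 -0.84  2.47  1.74  0.5  -0.1 ] 0.056
21 -0.9 [ 0.45  0.61 -0.98  2.47  1.7   0.6  -1.31] 0.049
21 -0.9 [ 0.35  0.54 -0.81  2.47  1.75  0.48 -1.34] 0.05
21 -2.1 [ 0.47  0.63 -1.03  2.47  1.69  0.64 -2.47] 0.045
21 -2.1 [ 0.39  0.56 -0.87  2.47  1.73  0.52 -2.5 ] 0.045
21 -2.6 [ 0.57  0.75 -1.25  2.47  1.63  0.84 -2.94] 0.051
21 -2.6 [-0.61  0.45  0.57  2.37 -1.1   0.23 -0.08] 0.259
```

```bash
cat >> plan.py <<'E'
def go(P,Rt):
    s=r.sense();cur=R.from_quat(s['eef_rot'])
    print('t',s['time_s'],'tcp',np.round(s['tool_pos'],4),'j',np.round(s['joints'],2),'w',round(s['gripper_width'],4),'ft',np.round(s['ft_force'],1))
    print('rot deg',np.degrees((cur.inv()*R.from_matrix(Rt)).as_rotvec()).round(2),'then shift cm',(Rt.T@(P-s['tool_pos'])*100).round(2),'| in current axes',(cur.as_matrix().T@(P-s['tool_pos'])*100).round(2))
E
python3 - <<'E'
from plan import *
P,Rt=pose(14,.31);print(P.round(4));go(P-.07*Rt[:,2],Rt)
E
```

```text
[0.4495 0.045  0.1058]
t 14.75 tcp [0.4748 0.0576 0.2019] j [ 0.59  0.44 -1.25  2.47  1.6   0.69 -0.06] w 0.0503 ft [ 0.5 -0.7  0.1]
rot deg [-6.12 15.54 -1.3 ] then shift cm [4.92 0.33 1.72] | in current axes [5.21 0.33 0.3 ]
```

Call:
move_arm(
  deltas=[
    [[-1.53,3.88,-0.3,0,0,-0.5,5],[-1.53,3.88,-0.3,0,0,-0.5,5],[-1.53,3.88,-0.3,0,0,-0.5,5],[-1.53,3.88,-0.3,0,0,-0.5,5],[0,0,0,0,0,0,5],[0,0,0,0,0,0,5]],
  ],
)

```text
time_s: 15.35
tool_pos: [0.4671, 0.0561, 0.2183]
eef_rot: [-0.156, 0.978, -0.026, 0.133]
ft_force: [0.1, -0.3, 0.2]
gripper_width: 0.0499
grip_force: 0.0
```

```bash
python3 - <<'E'
from plan import *
P,Rt=pose(14,.31);go(P-.07*Rt[:,2],Rt)
E
```

```text
t 15.35 tcp [0.4671 0.0561 0.2183] j [ 0.66  0.42 -1.21  2.2   0.86  0.71  0.77] w 0.0499 ft [ 0.1 -0.3  0.2]
rot deg [-0.92  1.31 -0.25] then shift cm [4.54 0.37 3.49] | in current axes [4.63 0.4  3.38]
```

Call:
move_arm(
  deltas=[
    [[-0.9,1.3,-0.2,0.5,0,0,5],[0,0,0,0.7,0.1,0.4,5],[0,0,0,0.7,0.1,0.6,5],[0,0,0,0.7,0.1,0.6,5],[0,0,0,0.7,0,0.6,5],[0,0,0,0.7,0,0.6,5],[0,0,0,0.6,0,0.6,5],[0,0,0,0,0,0,5],[0,0,0,0,0,0,5]],
  ],
)

```text
time_s: 16.25
tool_pos: [0.4319, 0.045, 0.1742]
eef_rot: [-0.16, 0.98, -0.02, 0.119]
ft_force: [0.2, -0.5, 1.0]
gripper_width: 0.0503
grip_force: 0.0
```

```bash
python3 - <<'E'
from plan import *
P,Rt=pose(14,.31);go(P-.07*Rt[:,2],Rt)
q,e=grab('side');cv2.imwrite('pics/w2.png',cv2.resize(q[130:330,250:450],None,fx=3,fy=3)[:,:,::-1])
E
```

```text
t 16.25 tcp [0.4319 0.045  0.1742] j [ 0.61  0.44 -1.11  2.32  0.97  0.6   0.66] w 0.0503 ft [ 0.2 -0.5  1. ]
rot deg [ 0.06 -0.08  0.05] then shift cm [-0.06  0.    0.07] | in current axes [-0.06  0.    0.07]
```

View pics/w2.png

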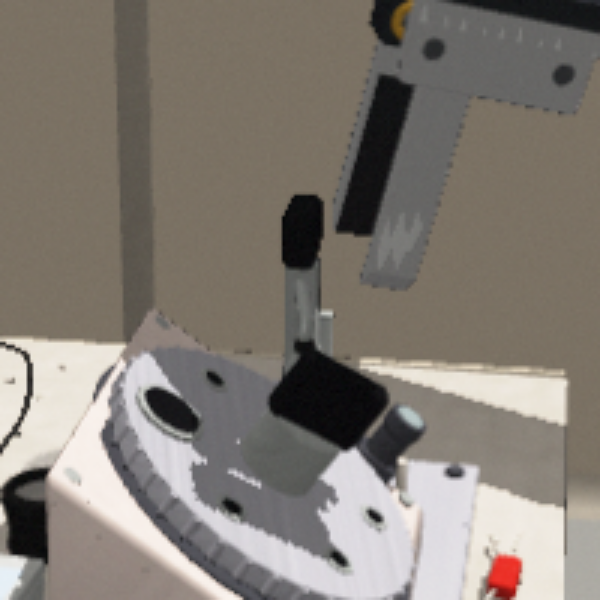

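Call:
move_arm(
  deltas=[
    [[0,0,0,-0.1,0,0.7,5],[0,0,0,0,0,0.7,5],[0,0,0,0,0,0.7,5],[0,0,0,0,0,0.7,5],[0,0,0,0,0,0.7,5],[0,0,0,0,0,0.7,5],[0,0,0,0,0,0.7,5],[0,0,0,0,0,0,5]],
  ],
)

```text
time_s: 17.1
tool_pos: [0.4451, 0.0453, 0.1268]
eef_rot: [-0.159, 0.98, -0.02, 0.119]
ft_force: [-0.4, 1.1, 0.4]
gripper_width: 0.0495
grip_force: 0.0
```

Call:
move_arm(
  deltas=[
    [[0,0,0,0,0,0.5,5],[0,0,0,0,0,0.5,5],[0,0,0,0,0,0.5,5],[0,0,0,0,0,0.5,5],[0,0,0,0,0,0.2,5],[0,0,0,0,0,0,5],[0,0,0,0,0,0,4],[0,0,0,0,0,0,3],[0,0,0,0,0,0,2.4],[0,0,0,0,0,0,2.4],[0,0,0,0,0,0,2.4]],
  ],
)

```text
time_s: 18.2
tool_pos: [0.4502, 0.045, 0.1058]
eef_rot: [-0.159, 0.98, -0.02, 0.12]
ft_force: [0.6, 0.8, 0.3]
gripper_width: 0.0242
grip_force: 0.0
```

```bash
python3 - <<'E'
from plan import *
P,Rt=pose(14,.31);go(P,Rt)
E
```

```text
t 18.2 tcp [0.4502 0.045  0.1058] j [ 0.43  0.58 -0.9   2.36  1.34  0.54  0.32] w 0.0242 ft [0.6 0.8 0.3]
rot deg [ 0.04 -0.06  0.01] then shift cm [ 0.06  0.03 -0.01] | in current axes [ 0.06  0.03 -0.01]
```

Call:
move_arm(
  deltas=[
    [[0,0,4,0,0,0,2.4],[0,0,6,0,0,0,2.4],[0,0,6,0,0,0,2.4],[0,0,6,0,0,0,2.4],[0,0,6,0,0,0,2.4],[0,0,6,0,0,0,2.4],[0,0,6,0,0,0,2.4],[0,0,6,0,0,0,2.4],[0,0,6,0,0,0,2.4],[0,0,6,0,0,0,2.4],[0,0,0,0,0,0,2.4]],
  ],
)

```text
time_s: 19.3
tool_pos: [0.4497, 0.0458, 0.1057]
eef_rot: [0.335, 0.934, 0.041, 0.114]
ft_force: [-1.3, 1.5, 0.7]
gripper_width: 0.0238
grip_force: 1.5
```

```bash
cat >> plan.py <<'E'
def wheel():
    T=np.radians(np.arange(-180,180,2));out=[]
    for n in('side','top'):
        img,_=grab(n);g=img.astype(float).mean(2)
        def samp(ts,rad,h):
            X=np.array([C+AX*h+rad*(np.cos(t)*UP+np.sin(t)*np.cross(AX,UP)) for t in ts]);u=proj(n,X).round().astype(int)
            return g[u[:,1].clip(0,479),u[:,0].clip(0,639)]
        # rectified 2D face image, 1 mm/px, centre 80,80; up-slope up, left left
        yy,xx=np.mgrid[0:160,0:160];a=(80-yy.ravel())/1e3;b=(80-xx.ravel())/1e3
        X=C+AX*.0145+a[:,None]*UP+b[:,None]*np.cross(AX,UP);u=proj(n,X).astype(np.float32).reshape(160,160,2)
        out.append(cv2.remap(img,u[...,0],u[...,1],cv2.INTER_LINEAR))
    return out
E
python3 - <<'E'
from plan import *
P,Rt=pose(14,.31);go(P,Rt)
o=wheel();np.savez('pics/rect.npz',a=o[0],b=o[1])
for im in o:
    g=im.mean(2);yy,xx=np.mgrid[0:160,0:160];a=80-yy;b=80-xx;rad=np.hypot(a,b);th=np.arctan2(b,a)
    s=[g[(np.hypot(a-54*np.cos(t),b-54*np.sin(t))<10)].mean() for t in np.radians(range(-180,180,10))]
    print([(d,int(v)) for d,v in zip(range(-180,180,10),s)])
E
```

```text
t 19.3 tcp [0.4497 0.0458 0.1057] j [ 0.35  0.53 -0.78  2.37  1.31  0.46 -0.66] w 0.0238 ft [-1.3  1.5  0.7]
rot deg [  0.08  -0.12 -57.94] then shift cm [ 0.04 -0.06 -0.01] | in current axes [-0.03 -0.07 -0.01]
[(-180, 215), (-170, 223), (-160, 223), (-150, 213), (-140, 149), (-130, 91), (-120, 74), (-110, 58), (-100, 63), (-90, 75), (-80, 66), (-70, 80), (-60, 106), (-50, 112), (-40, 107), (-30, 62), (-20, 14), (-10, 27), (0, 86), (10, 161), (20, 209), (30, 191), (40, 130), (50, 92), (60, 146), (70, 211), (80, 223), (90, 221), (100, 174), (110, 174), (120, 218), (130, 223), (140, 223), (150, 214), (160, 174), (170, 177)]
[(-180, 46), (-170, 55), (-160, 67), (-150, 101), (-140, 112), (-130, 87), (-120, 93), (-110, 93), (-100, 93), (-90, 93), (-80, 83), (-70, 81), (-60, 91), (-50, 93), (-40, 93), (-30, 80), (-20, 50), (-10, 42), (0, 79), (10, 131), (20, 155), (30, 140), (40, 108), (50, 88), (60, 110), (70, 103), (80, 75), (90, 79), (100, 80), (110, 104), (120, 121), (130, 81), (140, 43), (150, 43), (160, 51), (170, 53)]
```

Call:
move_arm(
  deltas=[
    [[0,0,4,0,0,0,2.4],[0,0,6,0,0,0,2.4],[0,0,6,0,0,0,2.4],[0,0,6,0,0,0,2.4],[0,0,6,0,0,0,2.4],[0,0,6,0,0,0,2.4],[0,0,6,0,0,0,2.4],[0,0,6,0,0,0,2.4],[0,0,6,0,0,0,2.4],[0,0,6,0,0,0,2.4],[0,0,6,0,0,0,2.4],[0,0,6,0,0,0,2.4],[0,0,6,0,0,0,2.4],[0,0,6,0,0,0,2.4],[0,0,6,0,0,0,2.4],[0,0,4,0,0,0,2.4],[0,0,0,0,0,0,2.4]],
  ],
)

```text
time_s: 21.1
tool_pos: [0.4459, 0.0435, 0.1043]
eef_rot: [0.905, 0.408, 0.107, 0.05]
ft_force: [-8.2, 0.5, 1.3]
gripper_width: 0.0241
grip_force: 3.5
```

```bash
cat >> plan.py <<'E'
def ang():
    # template: hub-free ring holes, print side-view scores + fit with 6-hole model
    for n,im in zip(('side','top'),wheel()):
        g=im.mean(2);yy,xx=np.mgrid[0:160,0:160];a=80-yy;b=80-xx
        def m(t,rr):
            t=np.radians(t);return np.median(g[np.hypot(a-54*np.cos(t),b-54*np.sin(t))<rr])
        sm=[(round(t),int(m(t,3))) for t in range(-180,180,5)]
        print(n,sm)
E
python3 - <<'E'
from plan import *
P,Rt=pose(14,-2.094);go(P,Rt);ang()
E
```

```text
t 21.1 tcp [0.4459 0.0435 0.1043] j [ 0.18  0.48 -0.52  2.37  1.23  0.32 -2.17] w 0.0241 ft [-8.2  0.5  1.3]
rot deg [ -0.29   0.36 -12.69] then shift cm [ 0.32  0.27 -0.06] | in current axes [ 0.37  0.19 -0.06]
side [(-180, 20), (-175, 86), (-170, 198), (-165, 220), (-160, 220), (-155, 220), (-150, 220), (-145, 221), (-140, 220), (-135, 158), (-130, 73), (-125, 23), (-120, 35), (-115, 104), (-110, 106), (-105, 60), (-100, 11), (-95, 11), (-90, 11), (-85, 14), (-80, 110), (-75, 111), (-70, 111), (-65, 90), (-60, 23), (-55, 55), (-50, 107), (-45, 111), (-40, 111), (-35, 112), (-30, 111), (-25, 114), (-20, 114), (-15, 112), (-10, 114), (-5, 128), (0, 35), (5, 126), (10, 173), (15, 222), (20, 224), (25, 223), (30, 222), (35, 222), (40, 223), (45, 224), (50, 223), (55, 164), (60, 30), (65, 152), (70, 223), (75, 223), (80, 223), (85, 223), (90, 223), (95, 223), (100, 223), (105, 224), (110, 201), (115, 140), (120, 18), (125, 72), (130, 110), (135, 112), (140, 111), (145, 112), (150, 111), (155, 111), (160, 111), (165, 112), (170, 103), (175, 74)]
top [(-180, 43), (-175, 41), (-170, 42), (-165, 43), (-160, 43), (-155, 41), (-150, 57), (-145, 159), (-140, 155), (-135, 70), (-130, 40), (-125, 41), (-120, 42), (-115, 42), (-110, 42), (-105, 43), (-100, 42), (-95, 42), (-90, 43), (-85, 43), (-80, 42), (-75, 40), (-70, 42), (-65, 46), (-60, 43), (-55, 60), (-50, 82), (-45, 83), (-40, 83), (-35, 90), (-30, 90), (-25, 94), (-20, 92), (-15, 93), (-10, 96), (-5, 126), (0, 57), (5, 87), (10, 157), (15, 165), (20, 164), (25, 163), (30, 162), (35, 163), (40, 165), (45, 166), (50, 163), (55, 132), (60, 61), (65, 111), (70, 165), (75, 164), (80, 164), (85, 164), (90, 164), (95, 163), (100, 163), (105, 165), (110, 155), (115, 96), (120, 49), (125, 85), (130, 94), (135, 95), (140, 92), (145, 59), (150, 58), (155, 53), (160, 59), (165, 45), (170, 43), (175, 44)]
```

Call:
move_arm(
  deltas=[
    [[0,0,-4,0,0,0,2.4],[0,0,-4,0,0,0,2.4],[0,0,-4,0,0,0,2.4],[0,0,0,0,0,0,3],[0,0,0,0,0,0,4],[0,0,0,0,0,0,5],[0,0,0,0,0,0,5],[0,0,0,0,0,0,5],[0,0,0,0,0,-0.4,5],[0,0,0,0,0,-0.6,5],[0,0,0,0,0,-0.8,5],[0,0,0,0,0,-0.8,5],[0,0,0,0,0,-0.8,5],[0,0,0,0,0,-0.8,5],[0,0,0,0,0,-0.8,5],[0,0,0,0,0,-0.8,5],[0,0,0,0,0,-0.8,5],[0,0,0,0,0,-0.8,5],[0,0,0,0,0,0,5],[0,0,0,0,0,0,5]],
  ],
)

```text
time_s: 23.2
tool_pos: [0.4325, 0.0449, 0.1775]
eef_rot: [0.858, 0.499, 0.104, 0.062]
ft_force: [-0.4, -0.3, 0.6]
gripper_width: 0.0501
grip_force: 0.0
```

```bash
python3 - <<'E'
from plan import *
P,Rt=pose(14,-2.094);go(P,Rt)
o=wheel();q=np.load('pics/side.npz')['p']
cv2.imwrite('pics/end.png',np.hstack([cv2.resize(o[0],(400,400)),cv2.resize(q[180:330,270:420],(400,400))])[:,:,::-1])
E
```

```text
t 23.2 tcp [0.4325 0.0449 0.1775] j [ 0.45  0.34 -0.85  2.32  0.8   0.48 -1.55] w 0.0501 ft [-0.4 -0.3  0.6]
rot deg [-0.05  0.02 -0.78] then shift cm [-0.01 -0.09  7.38] | in current axes [-0.01 -0.08  7.38]
```

View pics/end.png

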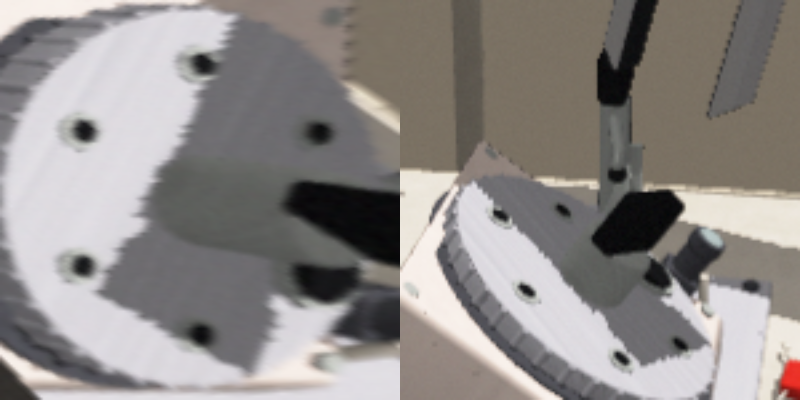

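Call:
move_arm(
  deltas=[
    [[0,0,0,0,0,-1,5],[0,0,0,0,0,-1,5],[0,0,0,0,0,-1,5],[0,0,0,0,0,0,5],[0,0,0,0,0,0,5],[0,0,0,0,0,0,5]],
  ],
)

```text
time_s: 23.9
tool_pos: [0.4249, 0.045, 0.2061]
eef_rot: [0.858, 0.5, 0.104, 0.061]
ft_force: [0.5, 0.3, -0.0]
gripper_width: 0.05
grip_force: 0.0
```

```bash
python3 - <<'E'
from h import *
s=r.sense();print(s['time_s'],s['ft_force'],np.abs(s['joint_vel']).max());print(r.close_job())
E
```

```text
23.9 [ 0.53531635  0.27153817 -0.04040616] 0.00486456907035876
the job is handed in; nothing more can be done
None
```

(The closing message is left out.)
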